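# Lock the medicine tray under the low shelf

## Task

Slide the medicine tray by its pull all the way home under the low white shelf, then lock it in: from the robot's left side, thread the longer of the two locking rods through the left lock plate, the hole in the tray's pull and the right lock plate until its handle is up against the left plate, and let go. Leave the shorter rod in its stand and do not knock over the two small bottles on the shelf.

Things in the scene. Friction and masses are not known exactly. Their poses are not given: they have to be found in the camera images.
- rack: Fixed low white shelf, open at its front (-x): walls 8 mm thick, inner faces at y = +-69 mm, x = 30 to 215 mm; board over them from x = 60 mm, underside 68, top 80 mm up. A steel lock frame is bolted to it: a drilled plate outside each wall in front (64 mm high, 8 thick, outer faces at y = +-85.5 mm) and a stop inside. Origin on the table; x points in under the shelf, y left, z up.
- lock_nominal (a point): 40 mm above the rack's origin: nominal middle of the lock plates' two 14 mm holes (along y). The lock frame really sits anywhere up to 20 mm nearer or deeper (x) than this, and no reading tells where: feel for it. Its stop halts the tray with the pull's hole 2 mm deeper than the plates' holes; the rod's taper then draws the tray forward those 2 mm.
- tray: Loose grey tray, 0.22 to 0.42 kg (4 N or so to slide), between the walls (4 mm play each side), drawn out 100 to 130 mm. Box 130 mm wide (y), 50 high, x = 20 to 170 mm. Its pull, an aluminium plate 14 mm thick (y +-7), x = -18 to 20, z = 12 to 78 mm, with a 14 mm hole along y, can be pinched from above. Origin on the table below that hole; x to the tray's back, y left.
- tray_eye (a point): Centre of the hole in the tray's pull: x = 0, y = 0, z = 40 mm of the tray's frame
- rod: The longer rod, loose in the stand, about 0.1 kg: steel shaft 12 mm thick, 195 mm from shoulder to tip, the last 25 mm tapering to 6 mm; black handle 20 (x) by 60 (y) by 26 mm (z) centred on its line. Origin on the axis at the shoulder, shaft along -y, handle along +y. In the stand it lies level, axis 50 mm up. Locked: level, axis 40 mm up, shoulder 85.5 mm left of the rack's middle.
- rod_tip (a point): Tip of the longer rod, on its axis, 195 mm from the shoulder
- rod_grip (a point): Middle of the longer rod's handle, on its axis, 30 mm behind the shoulder
- spare: The shorter rod: same handle, shaft only 130 mm long, too short for both plates. Lies in the stand's other notch, parallel to the longer rod, 80 mm beside it. Same frame. Which notch holds which rod varies.
- stand: Fixed dark steel rod stand on the robot's left: plate 130 (x) by 110 mm with two rests along x, 54 mm high and 10 thick, at y = 45 and -40 mm, with notches 15 mm wide, 10 deep, at x = +-40 mm. The rods lie along its y, handles to +y, shoulders at y = 60 mm. Origin on the table.
- bottle_a: Small round jar, 38 mm across, 62 mm high, standing on the board of the shelf. Origin at the centre of its underside
- bottle_b: Small bottle, 34 mm across, 70 mm high, standing on the board of the shelf. Origin at the centre of its underside
There are look-alikes about, which are no part of the job. Leave any orange look-alike of the rack alone.

How it is judged (in metres and radians):
On the way, in this order (a step that is already met when the one before it is completed fails the run):
1. the tray is slid home under the shelf before the rod enters (x of tray_eye in the frame of rack above -0.026 m and y of rod_tip in the frame of rack above 0.09 m), for 0.2 s.
2. the longer rod's tip has passed through the left plate and the tray's pull (y of rod_tip in the frame of rack between -0.12 and -0.012 m and x of tray_eye in the frame of rack above -0.026 m and x of rod_tip in the frame of tray between -0.008 and 0.008 m and z of rod_tip in the frame of rack between 0.03 and 0.05 m).
At the end, for the whole second after the job is handed in: The longer rod rests through all three holes: parallel to the rack's y within 0.06 rad, tip 34 to 46 mm high and within 8 mm of the tray hole's line, shoulder at most 8 mm from the left plate, all within 26 mm of the nominal line; the tray is on the table; both at rest (x of tray_eye in the frame of rack between -0.026 and 0.026 m and height (world z) of tray_eye below 0.045 m and y of rod in the frame of rack below 0.0935 m and y of rod_tip in the frame of rack below -0.1 m and angle between the y axis of rod and the y axis of rack, either way round below 0.06 rad and x of rod in the frame of rack between -0.026 and 0.026 m and x of rod_tip in the frame of rack between -0.026 and 0.026 m and z of rod_tip in the frame of rack between 0.034 and 0.046 m and linear speed of each of rod, tray below 0.02 m/s and x of rod_tip in the frame of tray between -0.008 and 0.008 m); the robot touches nothing.
It fails at once if a bottle on the shelf is knocked over (angle between any of bottle_a, bottle_b's own z axis and vertical above 0.6 rad).
It fails at once if the shorter rod is moved from its place in the stand by more than 40 mm (distance of spare from where it was at the start of the episode above 0.04 m).
It also fails if it takes over 61 s, if anything falls off the work surface, if the arm or the gripper's body presses on something with over 40 N, if the wrist force passes 120 N, or if a joint passes its speed limit or range.

## Robot

A 6-joint arm with a two-finger parallel gripper is mounted at the origin on the work surface. World frame = base frame: x ahead of the robot, y to its left, z up, the work surface at z = 0. Lengths are in mm, angles in rad, forces in N, time in s.
With the tool pointing down it reaches from about 350 to 975 mm from the base axis. Payload 7.1 kg.
Tool frame: the origin (TCP) lies at the very end of the fingers, on their centre line; the grasp point (between the pads) lies ctrl.hold_point_z behind it (ctrl.hold_point_z is the distance from the TCP to the grasp point, in mm); z points along the fingers, y is the line along which they close (so a half turn about z gives the same grasp; the last joint's range is limited). The gripper opens to 88 mm and grips with 3 to 60 N. Pads are 20 mm wide; open, the fingers measure 115 mm over their backs; the gripper's body (75 mm by 178 mm) begins 61 mm behind the grasp point.
Start: joints at [1.161, 0.423, 1.63, -0, 1.089, -0.019], TCP at [238.048, 577.873, 191.975] pointing down, gripper open.
Joint ranges: [-3, 3], [-0.9, 2.11], [0.09, 2.58], [-1.31, 4.45], [0.11, 2.69], [-2.54, 2.54]. Speed limits (rad/s): [2.39, 2.39, 3.01, 3.14, 3.14, 3.14].

## Interface

Orientations are given as a rotation vector (axis times angle).
In Python, from workcell import ctrl gives the robot as it stands. The module is installed in compiled form; this text tells all that it offers.
- The arm moves only by the shell command python3 -m creep 'ROWS'. ROWS is JSON, a list of rows, each an object with "translation": the shift along the tool's x, y, z in mm, a list of three; "angular": the turn, a rotation vector about the tool's x, y, z in rad, a list of three; "jaw": the opening, from 0 (shut) to 1 (fully open). A call has exactly 8 rows; each row is the pose to reach, as a shift and turn from the pose commanded when the call began, along the tool's axes at that moment; what a row does not reach only later rows make up. A row lasts 1/8 s, in which the tool goes at most 62.5 mm and 10.7 degrees, less where a joint would pass 70% of its speed; a pose out of reach is approached as far as the arm can. A call with a gripper value outside its range is refused whole. The fingers move at their own pace and stop on an object; the grip force is fixed at half the most. Time passes only in rows, so rows that repeat a pose let the fingers close, or fill a call up. It gives the time, the measured TCP pose, the force, the opening and the grip force at its end, in the units of the state.
- ctrl.get_obs(): the state, without advancing time (a new reading comes with each control period).
- ctrl.get_image(name): name is "scene" or "top" or "wrist"; returns the picture (384x512x3 uint8, red, green, blue); there is no depth.
- ctrl.camera_info(name): a dict with "camera_matrix" (3x3 intrinsics, pixels), "distortion" ([k1, k2, p1, p2, k3] as OpenCV has them; the pictures are not rectified), "world_from_camera" (4x4, takes a point from camera to world coordinates). Camera axes: x right, y up, looking along -z (the intrinsics and any distortion apply to the point x, -y, -z); pixel columns grow to the right and rows downward; lengths in mm; the calibration is good to about 2 mm. A picture is of the moment at which its call begins: read the wrist's pose just before it. camera_info takes no time and is no camera call; for the wrist camera it gives the pose at the moment of the call.
- ctrl.close_job(): hands the job in; it is judged then, once.
Trained networks look in the newest picture that a camera, given by its name, has taken for a name from the list of things; names that differ only in an ending like _2 or _b are one class to them, and where a whole thing is asked for, a point or a joint stands for the part that bears it (a point fixed in the world has none). Each returns a list of dicts, best first, with "score" (0 to 1); they miss things now and then, are a little off and sometimes report something else, mostly with a low value. They report only what shows in the picture. A call takes as long as a camera call. They do not tell look-alikes from the thing itself.
- ctrl.look_for(camera, label): "rect" ([left, top, right, bottom] in pixels, round what is visible of it).
The state is a dict: "t": time; "qpos": joint angles; "qvel": joint speeds; "joint_torque": joint torques, N m; "ee_pos": TCP position; "orientation": TCP orientation; "ft_force": force on the tool from outside, world axes, zero at the start; "moment": the same for the moment, N m; "width": finger opening in mm; "grasp_force": force on a finger pad.
Only numpy, scipy, OpenCV 4.12 (cv2) and the standard library are available. Lean on these libraries where they do the work, as an engineer would, in place of code of your own. Each camera call takes 0.05 s, during which the arm holds its last target. There are 200 camera calls.

## Working session

There is one attempt and no reset: what is moved stays moved. The work goes in short steps, Python scripts to look and compute and a shell command to move; the robot and the scene stay as the last step left them, time stands still between calls to the robot, and variables do not carry over. Pictures are saved under pics/ and viewed, at most 10 in all, crops included, and the job is handed in when it is done.

```bash
mkdir -p pics
cat > h.py <<'E'
import numpy as np, cv2, json
from workcell import ctrl
from scipy.spatial.transform import Rotation as R
def snap(n,f):
    im=np.ascontiguousarray(ctrl.get_image(n)); cv2.imwrite('pics/'+f,im[:,:,::-1]); return im
def ray(n,uv,ci=None):
    ci=ci or ctrl.camera_info(n); K=np.array(ci['camera_matrix']);D=np.array(ci['distortion']);T=np.array(ci['world_from_camera'])
    p=cv2.undistortPoints(np.array([[uv]],float),K,D)[0,0]
    d=T[:3,:3]@np.array([p[0],-p[1],-1]); return T[:3,3],d
def atz(n,uv,z,ci=None):
    o,d=ray(n,uv,ci); return o+d*(z-o[2])/d[2]
def proj(n,P,ci=None):
    ci=ci or ctrl.camera_info(n); K=np.array(ci['camera_matrix']);D=np.array(ci['distortion']);T=np.array(ci['world_from_camera'])
    c=(np.atleast_2d(P)-T[:3,3])@T[:3,:3]; c=c*[1,-1,-1]
    return cv2.projectPoints(c,np.zeros(3),np.zeros(3),K,D)[0][:,0]
E
python3 - <<'E'
from h import *
a=snap('scene','s0.png');b=snap('top','t0.png')
o=ctrl.get_obs();print(o, ctrl.hold_point_z)
for n in('scene','top'):
    print(n,np.round(ctrl.camera_info(n)['world_from_camera'],2).tolist(),ctrl.camera_info(n)['camera_matrix'])
    for l in('rack','tray','rod','spare','stand','tray_eye','rod_tip','bottle_a'):
        print(l,[(np.round(r['rect']).tolist(),round(r['score'],2)) for r in ctrl.look_for(n,l)][:4])
E
```

```text
{'t': 0.1, 'qpos': array([ 1.16101214e+00,  4.23759718e-01,  1.63062487e+00, -1.33336461e-05,
        1.08860512e+00, -1.90144744e-02]), 'qvel': array([-0.00141316, -0.00348753,  0.00064643,  0.00104275,  0.00143569,
        0.00149458]), 'joint_torque': array([ 4.93209245e-04, -5.45608449e+01, -2.74325252e+01,  6.44392893e-02,
        1.87794288e-02,  1.28043943e-06]), 'ee_pos': array([237.82878208, 577.37848132, 191.27796214]), 'orientation': array([-6.09856469e-01, -3.08153855e+00,  2.14799632e-03]), 'ft_force': array([-0.17558746,  0.47480989,  0.08547652]), 'moment': array([ 0.02795496, -0.02528907, -0.00251816]), 'grasp_force': 0.0, 'width': 87.76899921916662} 18.700000000000003
scene [[0.08, -0.76, 0.65, 1278.94], [1.0, 0.06, -0.06, 4.57], [0.01, 0.65, 0.76, 1032.5], [0.0, 0.0, 0.0, 1.0]] [[448.20730189   0.         263.09517341]
 [  0.         448.20730189 181.74586113]
 [  0.           0.           1.        ]]
rack [([150.0, 123.0, 214.0, 190.0], 0.64), ([134.0, 232.0, 205.0, 308.0], 0.59), ([140.0, 252.0, 155.0, 273.0], 0.56)]
tray [([151.0, 186.0, 208.0, 240.0], 0.62)]
ro
[... 470 characters left out ...]
        443.64510838 188.29687275]
 [  0.           0.           1.        ]]
rack [([319.0, 60.0, 386.0, 136.0], 0.88), ([312.0, 213.0, 395.0, 305.0], 0.62), ([319.0, 120.0, 376.0, 196.0], 0.29)]
tray [([320.0, 119.0, 375.0, 199.0], 0.86)]
rod [([130.0, 203.0, 227.0, 241.0], 0.87), ([154.0, 174.0, 212.0, 238.0], 0.17)]
spare [([154.0, 174.0, 214.0, 236.0], 0.69), ([140.0, 168.0, 214.0, 198.0], 0.61)]
stand [([154.0, 176.0, 215.0, 238.0], 0.56), ([320.0, 53.0, 384.0, 137.0], 0.54)]
tray_eye [([319.0, 118.0, 378.0, 197.0], 0.8), ([131.0, 201.0, 229.0, 241.0], 0.62)]
rod_tip [([132.0, 202.0, 225.0, 237.0], 0.91)]
bottle_a [([329.0, 60.0, 348.0, 79.0], 0.89), ([364.0, 78.0, 382.0, 93.0], 0.65)]
```

View pics/s0.png

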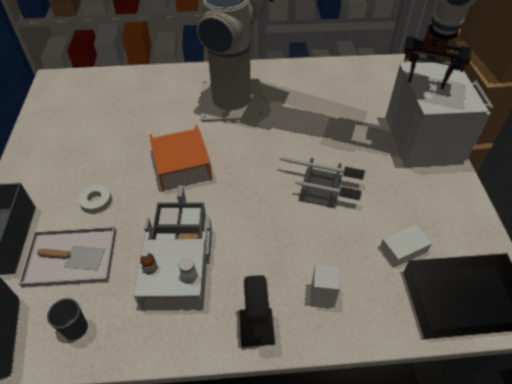

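View pics/t0.png

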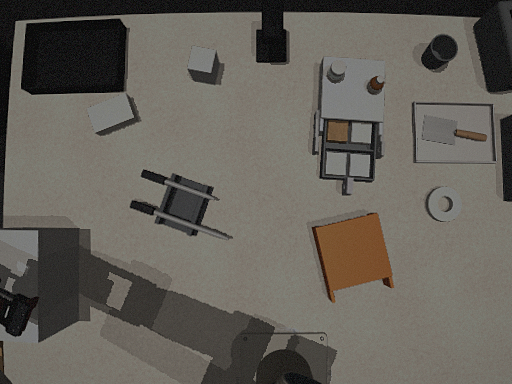

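The scene picture shows the white rack at about (175,265) with the tray drawn out towards the robot, pull at (182,193). The rods are in the stand at (280-365,158-195). In the top picture the rack is at (352,90) with the pull at (347,186). The longer rod runs from handle (143,208) to tip (231,237), and the shorter one from (153,175) to (217,198).

Possible mix-ups, in top pixels:
- **Rack:** white rack (352,90) or orange look-alike (352,255). I take the white one.
- **Rod:** longer (143,208)→(231,237) or shorter (153,175)→(217,198). I take the longer.

I'll check this choice in one close crop.

Run:
```python
import cv2,numpy as np
b=cv2.imread('pics/t0.png')
f=lambda x0,y0,w,h,s:cv2.resize(b[y0:y0+h,x0:x0+w],None,fx=s,fy=s,interpolation=cv2.INTER_CUBIC)
A=f(305,45,95,150,4);B=f(125,160,105,85,4)
C=np.zeros((600,800,3),np.uint8);C[:,:380]=A;C[:340,380:800]=B
C=cv2.convertScaleAbs(C,alpha=1.5)
cv2.imwrite('pics/c0.png',C)
```

```text
(no output)
```

View pics/c0.png

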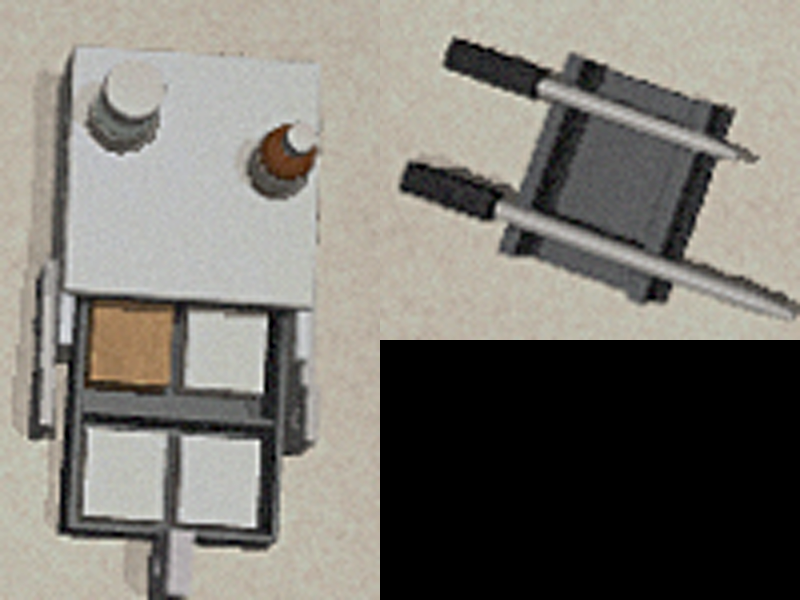

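The crop confirms it. The lower rod, shoulder at crop (497,203), is the longer one, and its shaft runs past the stand to (800,313). The rack is white, with its board corners at crop (78,48), (320,62), (65,290) and (315,305). The pull is at crop (172,565).

Run:
```python
from h import *
ci=ctrl.camera_info('top')
L=lambda c:(305+c[0]/4,45+c[1]/4)
Rr=lambda c:(125+(c[0]-380)/4,160+c[1]/4)
P=np.array([atz('top',L(c),80,ci)[:2] for c in [(78,48),(320,62),(65,290),(315,305)]])
M=np.array([[215,77],[215,-77],[60,77],[60,-77]],float)
def fit(M,P):
    m,p=M.mean(0),P.mean(0);H=(M-m).T@(P-p);a=np.arctan2(H[0,1]-H[1,0],H[0,0]+H[1,1])
    c,s=np.cos(a),np.sin(a);Q=np.array([[c,-s],[s,c]]);return a,p-Q@m,P-(p+(M-m)@Q.T)
print(P.round(1).tolist(),[np.linalg.norm(P[i]-P[j]) for i,j in((0,1),(2,3),(0,2),(1,3))])
a,o,r=fit(M,P);print('rack',a,o,r.round(1).tolist())
for n,l in (('tray front top corners z50',((62,530),(275,543))),):
    Q=[atz('top',L(c),50,ci)[:2] for c in l];print(n,Q,np.linalg.norm(Q[0]-Q[1]))
    c,s=np.cos(a),np.sin(a);print('in rack',[(np.array([[c,s],[-s,c]])@(q-o)).round(1) for q in Q])
for nm,pts in(('rod',((403,180),(497,203),(806,315))),('spare',((450,57),(543,87),(757,158)))):
    q=[atz('top',Rr(c),50 if i else 55,ci)[:2] for i,c in enumerate(pts)];print(nm,np.round(q,1).tolist(),np.linalg.norm(q[1]-q[2]),'axis angle',np.arctan2(*(q[1]-q[2])[::-1]))
```

```text
[[789.7, -99.0], [782.9, -249.1], [638.0, -88.3], [629.9, -240.5]] [np.float64(150.28244487876196), np.float64(152.44345668553112), np.float64(152.04866023984744), np.float64(153.27780242278024)]
rack -0.05659383405061816 [ 572.85190386 -161.45920995] [[-2.1, -2.3], [-0.3, 1.4], [0.9, -0.3], [1.5, 1.2]]
tray front top corners z50 [array([495.69397198, -88.64253769]), array([ 487.75284314, -220.20492598])] 131.80183435844415
in rack [array([-81.2,  68.3]), array([-81.6, -63.5])]
rod [[428.0, 376.7], [414.2, 318.9], [346.6, 128.5]] 202.01722573606668 axis angle 1.2296762849127685
spare [[503.8, 348.5], [485.5, 291.2], [442.0, 158.8]] 139.42897304120197 axis angle 1.2527861794612143
```

```bash
cat >> h.py <<'E'
RA,RO=-0.0566,np.array([572.85,-161.46])   # rack yaw, origin
def r2w(x,y,a=None,o=None):
    a=RA if a is None else a;o=RO if o is None else o
    c,s=np.cos(a),np.sin(a);return o+np.array([c*x-s*y,s*x+c*y])
def w2r(p):
    c,s=np.cos(RA),np.sin(RA);d=np.array(p)[:2]-RO;return np.array([c*d[0]+s*d[1],-s*d[0]+c*d[1]])
def go(p,yy):
    "tool shift and turn to TCP p (world), pointing down, tool y at world angle yy"
    o=ctrl.get_obs();T=R.from_rotvec(o['orientation'])
    y=np.array([np.cos(yy),np.sin(yy),0]);z=np.array([0,0,-1.]);G=R.from_matrix(np.c_[np.cross(y,z),y,z])
    print('shift',T.inv().apply(np.array(p)-o['ee_pos']).round(1).tolist(),'turn',(T.inv()*G).as_rotvec().round(4).tolist(),'t',o['t'],'pos',o['ee_pos'].round(1),'f',o['ft_force'].round(1))
E
python3 - <<'E'
from h import *
go([430,230,300],np.pi/2+RA)
E
```

```text
shift [-310.0, -248.5, -108.0] turn [0.0, -0.0, -0.3342] t 0.9 pos [238.  577.9 192. ] f [ 0.2 -0.4 -0.4]
```

```bash
python3 -m creep '[{"translation":[-40,-32,-30],"angular":[0,0,-0.04],"jaw":1},{"translation":[-80,-64,-60],"angular":[0,0,-0.1],"jaw":1},{"translation":[-122,-98,-90],"angular":[0,0,-0.16],"jaw":0.5},{"translation":[-166,-134,-108],"angular":[0,0,-0.22],"jaw":0},{"translation":[-212,-170,-108],"angular":[0,0,-0.28],"jaw":0},{"translation":[-256,-206,-108],"angular":[0,0,-0.334],"jaw":0},{"translation":[-296,-238,-108],"angular":[0,0,-0.334],"jaw":0},{"translation":[-310,-248.5,-108],"angular":[0,0,-0.334],"jaw":0}]'
python3 - <<'E'
from h import *
ci=ctrl.camera_info('wrist');snap('wrist','w1.png');np.save('ci1.npy',ci,allow_pickle=True)
print(np.round(ci['world_from_camera'],2).tolist(),np.round(ci['camera_matrix'],1).tolist())
for l in('rod','rod_grip','rod_tip'): print(l,[(np.round(r['rect']).tolist(),round(r['score'],2)) for r in ctrl.look_for('wrist',l)][:3])
go([*r2w(-148,2),300],np.pi/2+RA)
E
```

```text
t: 1.9
ee_pos: [430.9, 228.1, 300.2]
orientation: [0.094, 3.14, 0.0]
ft_force: [-0.2, -0.2, 0.1]
width: 31.3
grasp_force: 0.0
[[0.06, -0.96, -0.27, 356.65], [1.0, 0.06, 0.02, 231.52], [0.0, -0.27, 0.96, 493.61], [0.0, 0.0, 0.0, 1.0]] [[296.9, 0.0, 254.3], [0.0, 296.9, 188.5], [0.0, 0.0, 1.0]]
rod [([187.0, 100.0, 358.0, 160.0], 0.85)]
rod_grip [([185.0, 96.0, 356.0, 156.0], 0.8)]
rod_tip [([187.0, 104.0, 357.0, 154.0], 0.79)]
shift [-17.2, -381.5, -0.2] turn [0.0005, -0.0003, -0.0004] t 2.1 pos [429.7 230.7 300. ] f [ 0.1  1.2 -0. ]
```

View pics/w1.png

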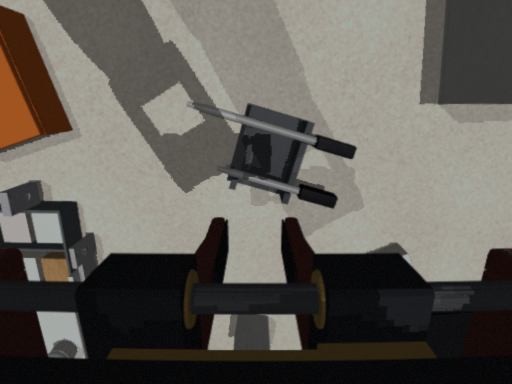

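The wrist picture shows the longer rod on the robot's side: tip at (188,103), shoulder at (316,141), handle end at (355,152). The shorter rod is nearer the gripper, from (220,169) to (335,200). Next is the tray.

```bash
python3 -m creep '[{"translation":[-3,-56,0],"angular":[0,0,0],"jaw":0},{"translation":[-6,-112,0],"angular":[0,0,0],"jaw":0},{"translation":[-8,-168,0],"angular":[0,0,0],"jaw":0},{"translation":[-10,-224,0],"angular":[0,0,0],"jaw":0},{"translation":[-12,-280,0],"angular":[0,0,0],"jaw":0},{"translation":[-14,-335,0],"angular":[0,0,0],"jaw":0},{"translation":[-17,-381,0],"angular":[0,0,0],"jaw":0},{"translation":[-17,-381,0],"angular":[0,0,0],"jaw":0}]'
python3 - <<'E'
from h import *
c1=np.load('ci1.npy',allow_pickle=True).item()
for p in((188,103),(316,141),(355,152)): print('rod',atz('wrist',p,50,c1).round(1))
ci=ctrl.camera_info('wrist');snap('wrist','w2.png');np.save('ci2.npy',ci,allow_pickle=True)
for l in('tray','rack'): print(l,[(np.round(r['rect']).tolist(),round(r['score'],2)) for r in ctrl.look_for('wrist',l)][:3])
print('pull top predicted px',proj('wrist',[[*r2w(x,y),78] for x,y in((-119,9),(-119,-5),(-81,9),(-81,-5))],ci).round(1).tolist())
go([*r2w(-148,2),40],np.pi/2+RA)
E
```

```text
t: 3.1
ee_pos: [425.9, -152.3, 299.9]
orientation: [0.092, 3.14, 0.0]
ft_force: [-0.4, 1.1, 0.5]
width: 0.5
grasp_force: 0.0
rod [348.1 136.6  50. ]
rod [413.9 320.6  50. ]
rod [433.7 379.6  50. ]
tray [([211.0, 171.0, 295.0, 254.0], 0.9), ([448.0, 96.0, 512.0, 191.0], 0.73)]
rack [([156.0, 0.0, 311.0, 150.0], 0.78), ([214.0, 252.0, 300.0, 351.0], 0.49)]
pull top predicted px [[260.4, 178.7], [250.7, 178.7], [260.3, 203.7], [250.8, 203.7]]
shift [0.2, -1.5, 259.8] turn [0.0007, -0.0004, 0.0012] t 3.25 pos [ 425.6 -149.8  299.8] f [-0.2  1.3 -0. ]
```

View pics/w2.png

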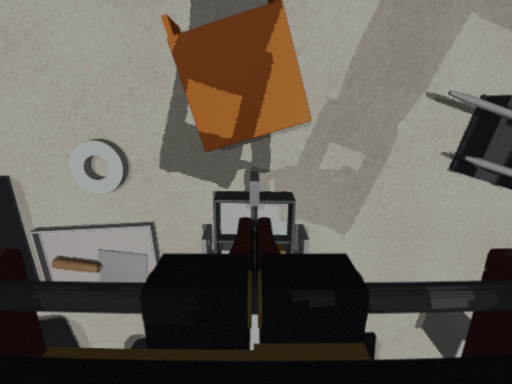

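The pull's top is at (255,178-203), right where the model puts it. The orange look-alike, lower edge near (205-310,120-150), stays clear of the gripper. Going down in front of the pull.

```bash
python3 -m creep '[{"translation":[0,-1,50],"angular":[0,0,0],"jaw":0},{"translation":[0,-1.5,105],"angular":[0,0,0],"jaw":0},{"translation":[0,-1.5,160],"angular":[0,0,0],"jaw":0},{"translation":[0,-1.5,210],"angular":[0,0,0],"jaw":0},{"translation":[0,-1.5,245],"angular":[0,0,0],"jaw":0},{"translation":[0,-1.5,258],"angular":[0,0,0],"jaw":0},{"translation":[0,-1.5,258],"angular":[0,0,0],"jaw":0},{"translation":[0,-1.5,258],"angular":[0,0,0],"jaw":0}]'; python3 -c "
from h import *
print(w2r(ctrl.get_obs()['ee_pos'])); go([*r2w(-55,2),42],np.pi/2+RA)"
```

```text
t: 4.25
ee_pos: [426.5, -152.8, 43.2]
orientation: [0.088, 3.138, -0.001]
ft_force: [-0.5, 0.1, 0.6]
width: 0.3
grasp_force: 0.0
[-146.64885328    0.33696682]
shift [-91.6, 1.6, 1.4] turn [-0.0007, 0.0022, 0.0005] t 4.25 pos [ 426.5 -152.8   43.2] f [-0.5  0.1  0.6]
```

```bash
python3 -m creep '[{"translation":[-10,0.5,0],"angular":[0,0,0],"jaw":0},{"translation":[-22,1,0],"angular":[0,0,0],"jaw":0},{"translation":[-34,1.5,0],"angular":[0,0,0],"jaw":0},{"translation":[-48,1.5,0],"angular":[0,0,0],"jaw":0},{"translation":[-62,1.5,0],"angular":[0,0,0],"jaw":0},{"translation":[-76,1.5,0],"angular":[0,0,0],"jaw":0},{"translation":[-87,1.5,0],"angular":[0,0,0],"jaw":0},{"translation":[-92,1.5,0],"angular":[0,0,0],"jaw":0}]'; python3 -c "
from h import *
print(w2r(ctrl.get_obs()['ee_pos']))"; python3 -m creep '[{"translation":[-2,0,0],"angular":[0,0,0],"jaw":0},{"translation":[-4,0,0],"angular":[0,0,0],"jaw":0},{"translation":[-6,0,0],"angular":[0,0,0],"jaw":0},{"translation":[-8,0,0],"angular":[0,0,0],"jaw":0},{"translation":[-10,0,0],"angular":[0,0,0],"jaw":0},{"translation":[-12,0,0],"angular":[0,0,0],"jaw":0},{"translation":[-13,0,0],"angular":[0,0,0],"jaw":0},{"translation":[-13,0,0],"angular":[0,0,0],"jaw":0}]'; python3 -c "
from h import *
print(w2r(ctrl.get_obs()['ee_pos']))"
```

```text
t: 5.25
ee_pos: [518.0, -156.6, 41.9]
orientation: [0.089, 3.14, -0.0]
ft_force: [-1.8, 1.2, 1.5]
width: 0.7
grasp_force: 0.9
[-55.06824728   1.76066464]
t: 6.25
ee_pos: [530.4, -157.3, 42.0]
orientation: [0.089, 3.14, -0.0]
ft_force: [-0.5, -0.4, -0.4]
width: 1.0
grasp_force: 0.1
[-42.58641877   1.71674542]
```

```bash
for i in 1 2; do python3 -m creep '[{"translation":[-1,0,0],"angular":[0,0,0],"jaw":0},{"translation":[-2,0,0],"angular":[0,0,0],"jaw":0},{"translation":[-3,0,0],"angular":[0,0,0],"jaw":0},{"translation":[-4,0,0],"angular":[0,0,0],"jaw":0},{"translation":[-4.5,0,0],"angular":[0,0,0],"jaw":0},{"translation":[-5,0,0],"angular":[0,0,0],"jaw":0},{"translation":[-5.5,0,0],"angular":[0,0,0],"jaw":0},{"translation":[-6,0,0],"angular":[0,0,0],"jaw":0}]' | grep -E "ee_pos|ft"; python3 -c "
from h import *
print(w2r(ctrl.get_obs()['ee_pos']))"; done
```

```text
ee_pos: [536.2, -157.6, 41.9]
ft_force: [-2.2, -0.0, 0.1]
[-36.85525817   1.75719097]
ee_pos: [542.2, -158.0, 42.0]
ft_force: [-2.0, 0.7, 0.6]
[-30.80467202   1.74200109]
```

```bash
for i in 1 2; do python3 -m creep '[{"translation":[-1,0,0],"angular":[0,0,0],"jaw":0},{"translation":[-2,0,0],"angular":[0,0,0],"jaw":0},{"translation":[-3,0,0],"angular":[0,0,0],"jaw":0},{"translation":[-4,0,0],"angular":[0,0,0],"jaw":0},{"translation":[-4.5,0,0],"angular":[0,0,0],"jaw":0},{"translation":[-5,0,0],"angular":[0,0,0],"jaw":0},{"translation":[-5.5,0,0],"angular":[0,0,0],"jaw":0},{"translation":[-6,0,0],"angular":[0,0,0],"jaw":0}]' | grep -E "ee_pos|ft"; python3 -c "
from h import *
print(w2r(ctrl.get_obs()['ee_pos']))"; done
```

```text
ee_pos: [546.0, -157.9, 41.7]
ft_force: [-9.1, 0.6, 6.5]
[-27.03781712   2.06481406]
ee_pos: [546.0, -157.3, 41.1]
ft_force: [-25.4, -0.6, 19.8]
[-27.08897744   2.60453199]
```

```bash
python3 -m creep '[{"translation":[8,0,0],"angular":[0,0,0],"jaw":0},{"translation":[20,0,0],"angular":[0,0,0],"jaw":0},{"translation":[20,0,-30],"angular":[0,0,0],"jaw":0},{"translation":[20,0,-80],"angular":[0,0,0],"jaw":0},{"translation":[10,0,-130],"angular":[0,0,0],"jaw":0},{"translation":[-10,0,-155],"angular":[0,0,0],"jaw":0},{"translation":[-24,0,-155],"angular":[0,0,0],"jaw":0},{"translation":[-24,0,-155],"angular":[0,0,0],"jaw":0}]'
python3 - <<'E'
from h import *
ci=ctrl.camera_info('wrist');im=snap('wrist','w3.png');np.save('ci3.npy',ci,allow_pickle=True)
print(w2r(ctrl.get_obs()['ee_pos']))
print('pull',proj('wrist',[[*r2w(x,y),78] for x,y in((-17,8.5),(-17,-5.5),(21,8.5),(21,-5.5))],ci).round(1).tolist())
q=cv2.resize(im[120:270,160:350,::-1],None,fx=4,fy=4,interpolation=cv2.INTER_CUBIC);cv2.imwrite('pics/c3.png',cv2.convertScaleAbs(q,alpha=1.3))
E
```

```text
t: 11.25
ee_pos: [578.1, -159.8, 195.5]
orientation: [-0.089, -3.139, -0.001]
ft_force: [-0.5, -0.3, -0.5]
width: 0.5
grasp_force: 0.0
[4.09088963 2.05631579]
pull [[261.1, 156.2], [247.9, 156.2], [260.9, 190.7], [248.0, 190.7]]
```

View pics/c3.png

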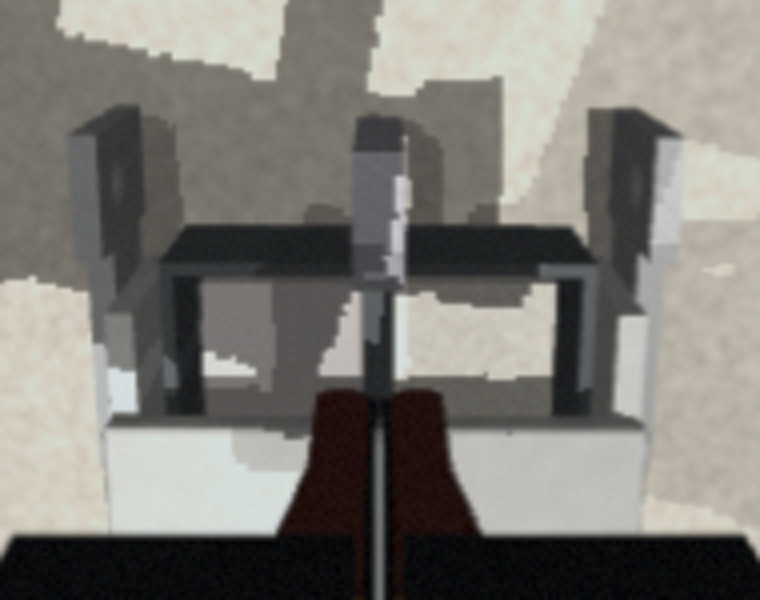

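The crop shows the tray fully in. The pull's top face spans crop (355-405,150-283), which is px (249-261,157-191), against a prediction of (248-261,156-191). The holes of both plates show faintly at crop (118,183) and (640,185). Now I'll check the lock holes and the rack's yaw and middle.

Run:
```python
from h import *
ci=np.load('ci3.npy',allow_pickle=True).item();im=cv2.cvtColor(cv2.imread('pics/w3.png'),cv2.COLOR_BGR2GRAY).astype(float)
for xl in(-5,-1,3): print(xl,proj('wrist',[[*r2w(xl,77.5),40],[*r2w(xl,-77.5),40]],ci).round(1).tolist())
print('seen',(160+640/4,120+185/4),(160+118/4,120+183/4))
pts=[]
g=cv2.Sobel(cv2.GaussianBlur(im,(5,5),1),cv2.CV_64F,0,1)
for c in list(range(192,228))+list(range(280,316)):
    col=g[220:236,c];i=col.argmax()
    if 0<i<15: 
        d=(col[i-1]-col[i+1])/(2*(col[i-1]-2*col[i]+col[i+1]));pts.append((c,220+i+d))
W=np.array([atz('wrist',p,80,ci) for p in pts]);p=np.polyfit(W[:,1],W[:,0],1);print('edge yaw',-np.arctan(p[0]),'rms',np.std(W[:,0]-np.polyval(p,W[:,1])),'rack x of edge',w2r(W.mean(0)))
print('board sides y',[w2r(atz('wrist',q,80,ci)) for q in((186.75,233),(321.25,233))])
print('pull sides', [w2r(atz('wrist',q,78,ci)) for q in((248.75,157.5),(261.25,157.5),(248.75,190.7),(261.25,190.7))])
o=ctrl.get_obs();t=R.from_rotvec(o['orientation']).as_matrix();print('tool y yaw-90',np.arctan2(t[1,1],t[0,1])-np.pi/2)
c1=np.load('ci1.npy',allow_pickle=True).item()
```

```text
-5 [[318.1, 161.0], [188.2, 160.9]]
-1 [[317.9, 164.3], [188.4, 164.2]]
3 [[317.7, 167.5], [188.6, 167.5]]
seen (320.0, 166.25) (189.5, 165.75)
edge yaw -0.0619657448503229 rms 0.12733442240008042 rack x of edge [62.83240936  0.48901503]
board sides y [array([ 70.28626772, -75.10058909]), array([70.25146581, 77.20836157])]
pull sides [array([-15.56729064,  -4.556382  ]), array([-15.57466503,   8.66516218]), array([20.98223816, -4.71211119]), array([20.97679025,  8.91959698])]
tool y yaw-90 -0.0565667982286957
```

```bash
sed -i 's/^RA,RO=.*/RA,RO=-0.059,np.array([572.85,-161.46])/' h.py; python3 -c "
from h import *
go([424,348.1,150],1.229-np.pi/2)"
```

```text
shift [181.4, 498.2, 45.8] turn [-0.0022, -0.0027, 1.856] t 11.3 pos [ 577.1 -159.6  194.9] f [-0.2 -0.  -0.3]
```

```bash
python3 -m creep '[{"translation":[5,25,-10],"angular":[0,0,0.08],"jaw":0},{"translation":[20,65,-10],"angular":[0,0,0.2],"jaw":0},{"translation":[38,115,-10],"angular":[0,0,0.34],"jaw":0},{"translation":[58,165,-10],"angular":[0,0,0.48],"jaw":0},{"translation":[78,215,-10],"angular":[0,0,0.62],"jaw":0},{"translation":[98,265,-10],"angular":[0,0,0.76],"jaw":0},{"translation":[118,315,-10],"angular":[0,0,0.9],"jaw":0.1},{"translation":[135,365,-10],"angular":[0,0,1.04],"jaw":0.2}]';python3 -c "
from h import *
go([424,348.1,150],1.229-np.pi/2)"
```

```text
t: 12.3
ee_pos: [461.7, 212.8, 205.3]
orientation: [-1.643, -2.675, 0.004]
ft_force: [0.4, -0.0, -0.6]
width: 15.0
grasp_force: 0.0
shift [137.7, 27.7, 55.2] turn [-0.0032, 0.0012, 0.8111] t 12.3 pos [461.7 212.8 205.3] f [ 0.4 -0.  -0.6]
```

```bash
python3 -m creep '[{"translation":[25,5,5],"angular":[0,0,0.13],"jaw":0.55},{"translation":[55,11,15],"angular":[0,0,0.27],"jaw":0.55},{"translation":[85,17,30],"angular":[0,0,0.41],"jaw":0.55},{"translation":[112,22,45],"angular":[0,0,0.55],"jaw":0.55},{"translation":[130,26,55],"angular":[0,0,0.69],"jaw":0.55},{"translation":[138,28,55],"angular":[0,0,0.811],"jaw":0.55},{"translation":[138,28,55],"angular":[0,0,0.811],"jaw":0.55},{"translation":[138,28,55],"angular":[0,0,0.811],"jaw":0.55}]' | grep -E "t:|width";python3 - <<'E'
from h import *
go([424,348.1,150],1.229-np.pi/2)
ci=ctrl.camera_info('wrist');im=snap('wrist','w4.png');np.save('ci4.npy',ci,allow_pickle=True)
d=np.array([np.cos(1.229),np.sin(1.229)]);s=np.array([413.9,319.8])
for k,z in((0,50),(60,50),(-195,50),(-100,50)): 
    P=[*(s+k*d),z];u=proj('wrist',[P],ci)[0];print(k,u.round(1));
    if 0<u[0]<512 and 0<u[1]<384: cv2.circle(im,tuple(int(v) for v in u.round()),2,(255,0,0),-1)
cv2.imwrite('pics/c4.png',im[:,:,::-1])
E
```

```text
t: 13.3
width: 48.3
shift [0.8, -1.8, 1.2] turn [-0.0008, 0.0014, 0.007] t 13.3 pos [425.4 346.8 151.2] f [ 0.5  0.9 -0.4]
0 [252.2 206.5]
60 [252.5 149.4]
-195 [251.3 354.6]
-100 [251.7 289. ]
```

View pics/c4.png

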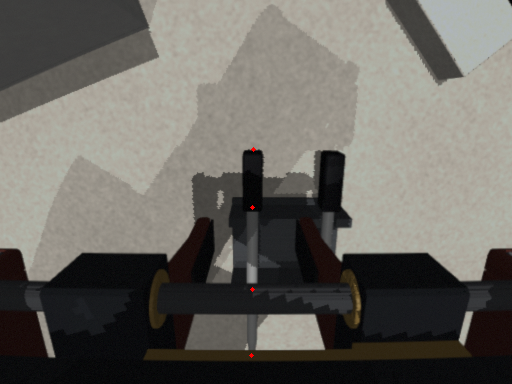

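The wrist picture shows the longer rod's handle between the fingers at (253,150-209), on the predicted axis. The spare's handle is at (331,150-210), clear of the right finger. Going down to grip it.

```bash
python3 -m creep '[{"translation":[0,0,30],"angular":[0,0,0],"jaw":0.55},{"translation":[-1,0,70],"angular":[0,0,0],"jaw":0.55},{"translation":[-1,0,100],"angular":[0,0,0],"jaw":0.55},{"translation":[-1,0,114],"angular":[0,0,0],"jaw":0.55},{"translation":[-1,0,119],"angular":[0,0,0],"jaw":0.55},{"translation":[-1,0,119],"angular":[0,0,0],"jaw":0.55},{"translation":[-1,0,119],"angular":[0,0,0],"jaw":0.2},{"translation":[-1,0,119],"angular":[0,0,0],"jaw":0}]'; python3 -m creep '[{"translation":[0,0,0],"angular":[0,0,0],"jaw":0},{"translation":[0,0,0],"angular":[0,0,0],"jaw":0},{"translation":[0,0,0],"angular":[0,0,0],"jaw":0},{"translation":[0,0,0],"angular":[0,0,0],"jaw":0},{"translation":[0,0,-10],"angular":[0,0,0],"jaw":0},{"translation":[0,0,-30],"angular":[0,0,0],"jaw":0},{"translation":[0,0,-60],"angular":[0,0,0],"jaw":0},{"translation":[0,0,-80],"angular":[0,0,0],"jaw":0}]'
python3 - <<'E'
from h import *
go([*r2w(-0.5,345),105],RA)
E
```

```text
t: 14.35
ee_pos: [426.1, 347.1, 33.8]
orientation: [-2.562, -1.818, -0.002]
ft_force: [-0.0, -0.3, 0.2]
width: 31.9
grasp_force: 0.0
t: 15.35
ee_pos: [426.1, 347.0, 114.9]
orientation: [-2.562, -1.817, -0.003]
ft_force: [0.3, -0.1, 0.4]
width: 0.3
grasp_force: 0.0
shift [-99.7, 211.5, 9.9] turn [0.0011, -0.0012, -0.278] t 15.35 pos [426.1 347.  114.9] f [ 0.3 -0.1  0.4]
```

The gripper closed empty, so I'll look at what happened.

Run:
```python
from h import *
im=snap('wrist','w5.png');b=snap('top','t5.png')
C=np.zeros((600,800,3),np.uint8);C[:384,:512]=im[:,:,::-1];C[:,520:]=cv2.resize(b[150:270,120:176,::-1],(280,600));cv2.imwrite('pics/c5.png',C)
for l in('rod','spare'): print(l,[(np.round(r['rect']).tolist(),round(r['score'],2)) for r in ctrl.look_for('top',l)][:3])
```

```text
rod [([136.0, 204.0, 225.0, 238.0], 0.63)]
spare [([143.0, 168.0, 214.0, 199.0], 0.98), ([131.0, 200.0, 230.0, 238.0], 0.42)]
```

View pics/c5.png

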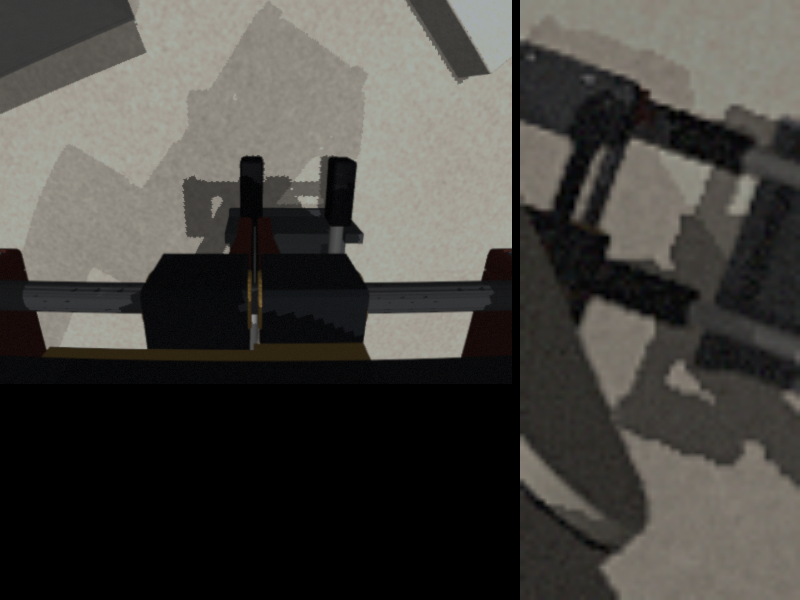

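Run:
```python
from h import *
ci=ctrl.camera_info('wrist');o=ctrl.get_obs();print(o['ee_pos'],o['width'])
d=np.array([np.cos(1.229),np.sin(1.229)]);s=np.array([413.9,319.8])
for k,z in((0,50),(60,50),(0,63),(60,63),(30,63)): print(k,z,proj('wrist',[[*(s+k*d),z]],ci)[0].round(1))
print('tcp',proj('wrist',[o['ee_pos']],ci)[0])
c4=np.load('ci4.npy',allow_pickle=True).item()
for n,c,e,f in(('before',c4,150,209),('now',ci,156,217)):
    for z in(50,63): print(n,z,[((atz('wrist',(252,v),z,c)[:2]-s)@d).round(1) for v in(e,f)])
```

```text
[425.73427601 346.73988891 113.28263538] 0.5877226303159023
0 50 [251.5 220.3]
60 50 [251.7 156. ]
0 63 [251.4 225.8]
60 63 [251.6 158.5]
30 63 [251.5 193.2]
tcp [253.9877481  214.74675579]
before 50 [np.float64(59.4), np.float64(-2.8)]
before 63 [np.float64(61.3), np.float64(1.9)]
now 50 [np.float64(60.0), np.float64(3.3)]
now 63 [np.float64(62.1), np.float64(8.3)]
```

The rod hasn't moved and the aim is right, so I'll repeat more slowly and check the width before lifting.

```bash
python3 -m creep '[{"translation":[0,0,0],"angular":[0,0,0],"jaw":0.5},{"translation":[0,0,0],"angular":[0,0,0],"jaw":0.55},{"translation":[0,0,0],"angular":[0,0,0],"jaw":0.55},{"translation":[0,-1,20],"angular":[0,0,0],"jaw":0.55},{"translation":[1,-1.5,50],"angular":[0,0,0],"jaw":0.55},{"translation":[1,-1.5,72],"angular":[0,0,0],"jaw":0.55},{"translation":[1,-1.5,80],"angular":[0,0,0],"jaw":0.55},{"translation":[1,-1.5,80],"angular":[0,0,0],"jaw":0.55}]'; python3 -m creep '[{"translation":[0,0,0],"angular":[0,0,0],"jaw":0.2},{"translation":[0,0,0],"angular":[0,0,0],"jaw":0.2},{"translation":[0,0,0],"angular":[0,0,0],"jaw":0.1},{"translation":[0,0,0],"angular":[0,0,0],"jaw":0},{"translation":[0,0,0],"angular":[0,0,0],"jaw":0},{"translation":[0,0,0],"angular":[0,0,0],"jaw":0},{"translation":[0,0,0],"angular":[0,0,0],"jaw":0},{"translation":[0,0,0],"angular":[0,0,0],"jaw":0}]'
```

```text
t: 16.55
ee_pos: [424.4, 348.0, 32.7]
orientation: [2.563, 1.817, -0.001]
ft_force: [0.8, 0.0, -0.7]
width: 48.9
grasp_force: 0.0
t: 17.55
ee_pos: [424.5, 348.1, 32.9]
orientation: [-2.563, -1.817, 0.0]
ft_force: [1.3, -0.3, 0.6]
width: 0.6
grasp_force: 0.0
```

Run:
```python
from h import *
im=snap('wrist','w6.png');b=snap('scene','s6.png');o=ctrl.get_obs();print(o['width'],o['grasp_force'])
C=np.zeros((600,800,3),np.uint8);C[:300,:400]=cv2.resize(im[100:325,100:400,::-1],(400,300));C[:,400:]=cv2.resize(b[100:220,320:400,::-1],(400,600));cv2.imwrite('pics/c6.png',C)
print(proj('scene',[o['ee_pos'],[424,348,50],[413.9,319.8,50],[434,376.3,50]]).round(1).tolist())
```

```text
0.665406957435766 0.0
[[352.1, 176.7], [352.9, 172.7], [342.9, 170.7], [363.1, 174.7]]
```

View pics/c6.png

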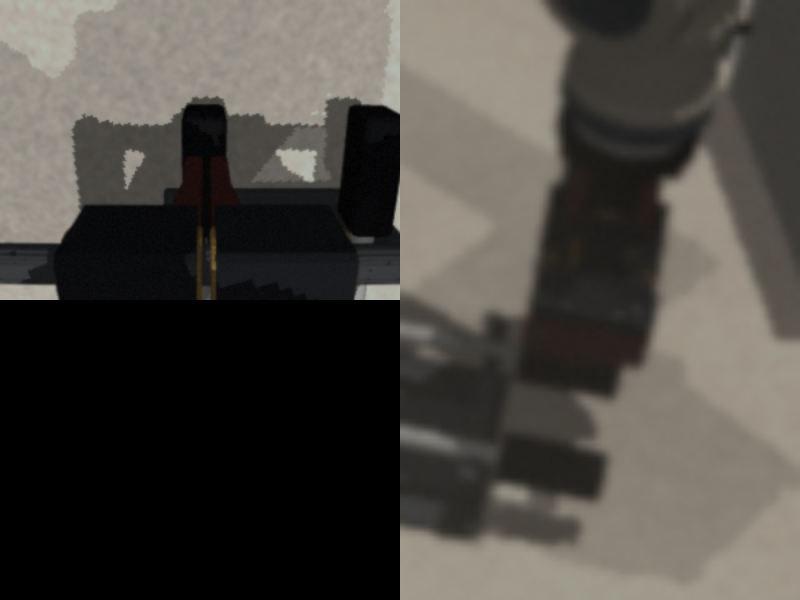

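Run:
```python
from h import *
ci=ctrl.camera_info('wrist')
d=np.array([np.cos(1.229),np.sin(1.229)]);n=np.array([d[1],-d[0]]);s=np.array([413.9,319.8])
for nm,k,w,z in(('end top',60,0,63),('end top R',60,10,63),('end top L',60,-10,63),('end bot',60,0,37),('mid top L',30,-10,63),('mid R',30,10,63),('sh top R',0,10,63)): print(nm,proj('wrist',[[*(s+k*d+w*n),z]],ci)[0].round(1))
im=cv2.imread('pics/w6.png')[:,:,::-1].astype(int)
for r in(170,176,182,190,200,210,216,222,230,240):
    print(r,' '.join('%d/%d'%(im[r,c,0],im[r,c,1]) for c in range(222,290,4)))
im=cv2.imread('pics/w5.png')[:,:,::-1].astype(int);print()
for r in(222,230,240): print(r,' '.join('%d/%d'%(im[r,c,0],im[r,c,1]) for c in range(222,290,4)))
for l in('rod','spare'): print(l,[(np.round(r['rect']).tolist(),round(r['score'],2)) for r in ctrl.look_for('wrist',l)][:3])
```

```text
end top [253.3 184.4]
end top R [270.8 184.5]
end top L [235.7 184.3]
end bot [253.4 174.2]
mid top L [236.3 232.9]
mid R [269.8 233. ]
sh top R [268.8 277.1]
170 150/145 148/143 150/144 155/150 158/153 153/147 155/150 148/142 144/139 149/144 153/148 156/151 152/147 150/146 153/149 154/148 153/148
176 156/151 148/143 149/144 148/143 150/144 133/129 71/69 74/72 76/74 71/70 70/69 77/75 151/145 150/145 155/149 156/151 155/150
182 157/151 156/150 153/149 153/148 24/25 6/5 6/4 2/0 6/6 6/6 5/3 5/6 148/143 158/152 160/155 154/148 157/152
190 157/151 159/153 75/73 73/71 7/9 12/13 16/15 15/16 12/15 14/15 13/14 13/14 50/49 73/71 72/71 74/72 71/69
200 73/72 70/67 72/69 71/69 3/3 5/5 4/4 4/6 10/11 15/15 18/20 8/10 55/52 72/70 74/72 73/71 75/73
210 75/73 76/72 73/71 75/73 10/11 8/7 5/6 4/6 11/10 9/10 2/3 5/5 57/55 72/70 80/77 76/75 76/73
216 73/70 74/72 76/74 75/73 7/7 5/1 11/10 7/8 5/8 6/7 9/10 6/5 69/67 75/72 73/71 75/73 73/72
222 71/69 75/72 72/69 72/69 16/10 27/13 27/12 27/14 6/6 26/12 28/12 29/15 38/29 74/71 75/73 77/74 78/75
230 71/68 72/70 75/73 74/72 26/11 28/16 27/10 26/14 6/6 27/14 26/15 27/12 28/14 77/75 72/70 74/71 73/71
240 76/73 67/64 67/64 56/51 27/11 28/13 30/14 25/11 5/5 22/11 26/11 29/14 26/12 44/36 69/67 70/68 71/69

222 67/65 64/61 14/14 18/19 22/18 25/12 24/12 26/14 6/4 23/13 25/13 24/9 24/11 16/16 16/17 13/15 16/17
230 71/68 20/23 18/19 18/19 25/11 23/10 26/13 24/12 26/26 24/13 26/12 26/11 23/7 19/18 17/17 16/17 19/21
240 71/68 18/19 20/22 23/20 27/16 24/7 24/8 25/10 27/28 22/11 26/13 24/9 22/8 26/18 30/31 32/33 30/32
rod [([237.0, 179.0, 273.0, 351.0], 0.83), ([353.0, 181.0, 404.0, 343.0], 0.72)]
spare [([351.0, 180.0, 406.0, 346.0], 0.76)]
```

The handle is where predicted, but the shut fingers appear to end at its top surface even though the TCP reads z=33. The finger gap in the earlier pictures (31.3 mm spanning 55 px) also puts the visible fingertips about 35 mm behind the reported TCP. The 20 N upward force on the tray push fits that too, as contact near the top edge of the pull. I'll touch the handle's top (63 mm) gently to measure the real finger end.

```bash
for i in 1 2; do python3 -m creep '[{"translation":[0,0,0.5],"angular":[0,0,0],"jaw":0},{"translation":[0,0,1],"angular":[0,0,0],"jaw":0},{"translation":[0,0,1.5],"angular":[0,0,0],"jaw":0},{"translation":[0,0,2],"angular":[0,0,0],"jaw":0},{"translation":[0,0,2.5],"angular":[0,0,0],"jaw":0},{"translation":[0,0,3],"angular":[0,0,0],"jaw":0},{"translation":[0,0,3.5],"angular":[0,0,0],"jaw":0},{"translation":[0,0,3.5],"angular":[0,0,0],"jaw":0}]' | grep -E "t:|ee_pos|ft"; done
```

```text
t: 18.75
ee_pos: [424.6, 348.2, 29.5]
ft_force: [0.8, 2.2, 1.5]
t: 19.75
ee_pos: [424.5, 348.1, 25.9]
ft_force: [0.3, 3.0, 2.3]
```

```bash
python3 -m creep '[{"translation":[0,0,-4],"angular":[0,0,0],"jaw":0},{"translation":[0,0,-10],"angular":[0,0,0],"jaw":0},{"translation":[0,0,-22],"angular":[0,0,0],"jaw":0.2},{"translation":[0,0,-35],"angular":[0,0,0],"jaw":0.55},{"translation":[0,0,-35],"angular":[0,0,0],"jaw":0.55},{"translation":[0,0,-35],"angular":[0,0,0],"jaw":0.55},{"translation":[0,0,-35],"angular":[0,0,0],"jaw":0.55},{"translation":[0,0,-35],"angular":[0,0,0],"jaw":0.55}]' | grep -E "t:|ee_pos|ft|wid"
python3 - <<'E'
from h import *
im=snap('wrist','w7.png').astype(int);ci=ctrl.camera_info('wrist')
d=np.array([np.cos(1.229),np.sin(1.229)]);n=np.array([d[1],-d[0]]);s=np.array([413.9,319.8])
for nm,k,w,z in(('end top',60,0,63),('mid top L',30,-10,63),('mid R',30,10,63),('sh',0,0,63),('sh50',0,0,50)): print(nm,proj('wrist',[[*(s+k*d+w*n),z]],ci)[0].round(1))
g=im.sum(2)
for r in(185,200,215): 
    c=np.where(g[r,215:295]<90)[0]+215;print(r,c.min() if len(c) else 0,c.max() if len(c) else 0)
print('col252 dark rows',[ (r,int(g[r,252])) for r in range(150,260,4)])
go([424,348,0],1.229-np.pi/2)
E
```

```text
t: 20.75
ee_pos: [424.3, 347.9, 60.6]
ft_force: [0.5, 0.1, -0.2]
width: 48.4
end top [253.6 173.4]
mid top L [238.8 216. ]
mid R [267.9 216.1]
sh [253.2 255.3]
sh50 [253.2 247. ]
185 238 266
200 239 266
215 239 266
col252 dark rows [(150, 473), (154, 485), (158, 450), (162, 450), (166, 261), (170, 75), (174, 31), (178, 46), (182, 60), (186, 62), (190, 35), (194, 26), (198, 21), (202, 10), (206, 16), (210, 13), (214, 21), (218, 6), (222, 25), (226, 19), (230, 23), (234, 21), (238, 25), (242, 29), (246, 19), (250, 23), (254, 22), (258, 194)]
shift [-0.1, -0.4, 60.6] turn [-0.0003, 0.0005, 0.0048] t 20.8 pos [424.4 348.   60.6] f [-0.5 -0.7  0.5]
```

```bash
python3 -m creep '[{"translation":[0,0,20],"angular":[0,0,0.004],"jaw":0.55},{"translation":[0,0,40],"angular":[0,0,0.004],"jaw":0.55},{"translation":[0,0,54],"angular":[0,0,0.004],"jaw":0.55},{"translation":[0,0,60],"angular":[0,0,0.004],"jaw":0.55},{"translation":[0,0,60],"angular":[0,0,0.004],"jaw":0.2},{"translation":[0,0,60],"angular":[0,0,0.004],"jaw":0},{"translation":[0,0,60],"angular":[0,0,0.004],"jaw":0},{"translation":[0,0,60],"angular":[0,0,0.004],"jaw":0}]'
```

```text
t: 21.8
ee_pos: [424.9, 348.4, 1.4]
orientation: [-2.566, -1.812, -0.001]
ft_force: [-0.2, 0.5, 1.4]
width: 19.9
grasp_force: 30.0
```

```bash
python3 -m creep '[{"translation":[0,0,-3],"angular":[0,0,0],"jaw":0},{"translation":[0,0,-12],"angular":[0,0,0],"jaw":0},{"translation":[0,0,-30],"angular":[0,0,0],"jaw":0},{"translation":[0,0,-50],"angular":[0,0,0],"jaw":0},{"translation":[0,0,-65],"angular":[0,0,0],"jaw":0},{"translation":[0,0,-70],"angular":[0,0,0],"jaw":0},{"translation":[0,0,-70],"angular":[0,0,0],"jaw":0},{"translation":[0,0,-70],"angular":[0,0,0],"jaw":0}]'
python3 - <<'E'
from h import *
im=snap('scene','s8.png');ctrl.get_image('top')
for c in('scene','top'):
  for l in('rod','spare'): print(c,l,[(np.round(r['rect']).tolist(),round(r['score'],2)) for r in ctrl.look_for(c,l)][:3])
o=ctrl.get_obs();ax=o['ee_pos'][2]+48.7;T=R.from_rotvec(o['orientation']).as_matrix()
tip=o['ee_pos']-T[:,0]*225;tip[2]=ax;sh=o['ee_pos']-T[:,0]*30;sh[2]=ax
print('pred tip,shoulder scene',proj('scene',[tip,sh]).round(1).tolist(),'top',proj('top',[tip,sh]).round(1).tolist())
go([*r2w(0.3,345),70],RA)
E
```

```text
t: 22.8
ee_pos: [424.2, 347.8, 70.5]
orientation: [2.566, 1.812, -0.002]
ft_force: [0.9, -0.2, -1.5]
width: 20.0
grasp_force: 30.0
scene rod [([285.0, 141.0, 344.0, 157.0], 0.78)]
scene spare [([296.0, 180.0, 359.0, 194.0], 0.86)]
top rod [([135.0, 206.0, 226.0, 241.0], 0.71)]
top spare [([149.0, 172.0, 216.0, 199.0], 0.73), ([317.0, 54.0, 382.0, 137.0], 0.54)]
pred tip,shoulder scene [[279.6, 141.7], [346.3, 154.5]] top [[226.2, 239.1], [146.7, 210.2]]
shift [-99.0, 214.6, 0.6] turn [-0.0004, 0.0005, -0.282] t 23.1 pos [424.4 348.   70.6] f [ 0.3 -0.2 -0.9]
```

```bash
python3 -m creep '[{"translation":[-8,17,0],"angular":[0,0,-0.02],"jaw":0},{"translation":[-24,52,0],"angular":[0,0,-0.07],"jaw":0},{"translation":[-44,95,0],"angular":[0,0,-0.13],"jaw":0},{"translation":[-64,138,0],"angular":[0,0,-0.19],"jaw":0},{"translation":[-82,178,0],"angular":[0,0,-0.24],"jaw":0},{"translation":[-94,204,0],"angular":[0,0,-0.27],"jaw":0},{"translation":[-99,214.6,0],"angular":[0,0,-0.282],"jaw":0},{"translation":[-99,214.6,0],"angular":[0,0,-0.282],"jaw":0}]'
python3 - <<'E'
from h import *
im=snap('scene','s9.png');ctrl.get_image('top')
for c in('scene','top'):
  for l in('rod',): print(c,l,[(np.round(r['rect']).tolist(),round(r['score'],2)) for r in ctrl.look_for(c,l)][:3])
o=ctrl.get_obs();ax=o['ee_pos'][2]+48.7;T=R.from_rotvec(o['orientation']).as_matrix()
tip=o['ee_pos']-T[:,0]*225;tip[2]=ax;sh=o['ee_pos']-T[:,0]*30;sh[2]=ax
print('pred tip,shoulder scene',proj('scene',[tip,sh]).round(1).tolist(),'top',proj('top',[tip,sh]).round(1).tolist(),'tip rack',w2r(tip))
go([*r2w(0.3,345),-8.7],RA)
E
```

```text
t: 24.1
ee_pos: [593.5, 182.9, 70.7]
orientation: [-2.287, -2.153, 0.001]
ft_force: [0.8, 0.1, -1.3]
width: 20.1
grasp_force: 30.0
scene rod [([220.0, 203.0, 303.0, 214.0], 0.69)]
top rod [([231.0, 134.0, 305.0, 142.0], 0.77), ([320.0, 118.0, 377.0, 155.0], 0.33)]
pred tip,shoulder scene [[220.3, 208.3], [296.6, 207.3]] top [[303.3, 138.5], [218.9, 133.7]] tip rack [ -0.25986065 120.95722772]
shift [-1.0, 0.8, 79.6] turn [-0.0006, 0.0001, 0.001] t 24.3 pos [592.8 183.9  70.9] f [ 0.2 -0.5 -0.7]
```

```bash
python3 -m creep '[{"translation":[0,0,8],"angular":[0,0,0],"jaw":0},{"translation":[0,0.5,22],"angular":[0,0,0],"jaw":0},{"translation":[-1,0.8,40],"angular":[0,0,0],"jaw":0},{"translation":[-1,0.8,58],"angular":[0,0,0],"jaw":0},{"translation":[-1,0.8,72],"angular":[0,0,0],"jaw":0},{"translation":[-1,0.8,79],"angular":[0,0,0],"jaw":0},{"translation":[-1,0.8,79.5],"angular":[0,0,0],"jaw":0},{"translation":[-1,0.8,79.5],"angular":[0,0,0],"jaw":0}]'
python3 - <<'E'
from h import *
im=snap('scene','s10.png')
o=ctrl.get_obs();ci=ctrl.camera_info('scene')
ax=o['ee_pos'][2]+48.7;T=R.from_rotvec(o['orientation']).as_matrix()
tip=o['ee_pos']-T[:,0]*225;tip[2]=ax;m=o['ee_pos']-T[:,0]*100;m[2]=ax
L=[*r2w(0.3,85.5),40]
u=proj('scene',[tip,m,L]).round(1);print(u.tolist(),'tip rack',w2r(tip),tip[2]); x,y=[int(v) for v in u[0]]
q=im[y-45:y+45,x-60:x+60,::-1];cv2.imwrite('pics/c10.png',cv2.convertScaleAbs(cv2.resize(q,None,fx=6,fy=6,interpolation=cv2.INTER_CUBIC),alpha=1.4))
print('crop px',((u-[x-60,y-45])*6).tolist())
E
```

```text
t: 25.3
ee_pos: [594.9, 182.1, -8.1]
orientation: [2.286, 2.155, 0.001]
ft_force: [-0.4, -0.1, -0.9]
width: 20.0
grasp_force: 30.0
[[221.6, 226.8], [268.1, 226.1], [209.0, 226.6]] tip rack [  1.83399658 119.32810868] 40.79775866150749
crop px [[363.59999999999997, 274.80000000000007], [642.6000000000001, 270.59999999999997], [288.0, 273.59999999999997]]
```

View pics/c10.png

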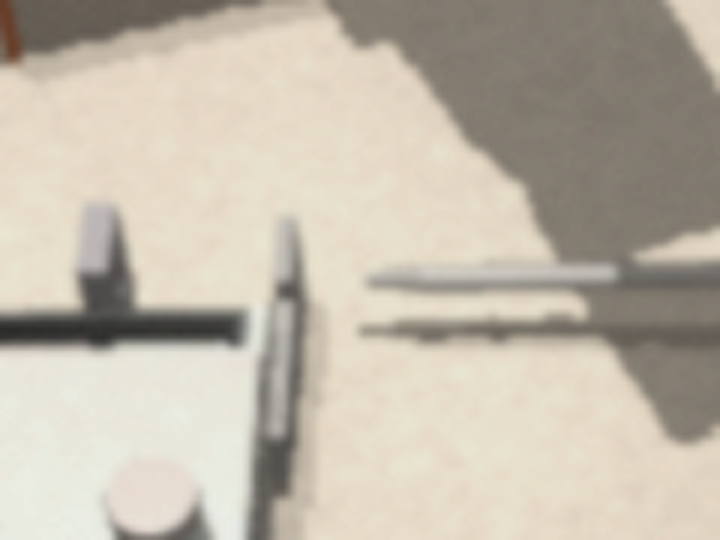

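The crop shows the rod's tip at (368,278), level with the left plate's hole line (predicted (364,275)) and pointing at the plate at (288,255). The tray's pull is in at (100,240). Now inserting slowly.

```bash
python3 -m creep '[{"translation":[-6,0,0],"angular":[0,0,0],"jaw":0},{"translation":[-14,0,0],"angular":[0,0,0],"jaw":0},{"translation":[-21,0,0],"angular":[0,0,0],"jaw":0},{"translation":[-28,0,0],"angular":[0,0,0],"jaw":0},{"translation":[-33,0,0],"angular":[0,0,0],"jaw":0},{"translation":[-38,0,0],"angular":[0,0,0],"jaw":0},{"translation":[-42,0,0],"angular":[0,0,0],"jaw":0},{"translation":[-46,0,0],"angular":[0,0,0],"jaw":0}]'; python3 -c "
from h import *
for i in range(1): print(w2r(ctrl.get_obs()['ee_pos']),ctrl.get_obs()['moment'])"
```

```text
t: 26.35
ee_pos: [591.7, 135.9, -8.5]
orientation: [-2.286, -2.155, -0.0]
ft_force: [0.2, -0.5, -0.7]
width: 20.0
grasp_force: 30.0
[  1.30589571 297.94770544] [0.06030865 0.06475209 0.01301485]
```

```bash
python3 -m creep '[{"translation":[-5,0,0],"angular":[0,0,0],"jaw":0},{"translation":[-10,0,0],"angular":[0,0,0],"jaw":0},{"translation":[-15,0,0],"angular":[0,0,0],"jaw":0},{"translation":[-20,0,0],"angular":[0,0,0],"jaw":0},{"translation":[-25,0,0],"angular":[0,0,0],"jaw":0},{"translation":[-30,0,0],"angular":[0,0,0],"jaw":0},{"translation":[-35,0,0],"angular":[0,0,0],"jaw":0},{"translation":[-40,0,0],"angular":[0,0,0],"jaw":0}]'|grep -E "t:|ee|ft"; python3 -c "
from h import *
for i in range(1): print(w2r(ctrl.get_obs()['ee_pos']),ctrl.get_obs()['moment'])"
```

```text
t: 27.35
ee_pos: [589.3, 95.8, -8.5]
ft_force: [-0.2, 0.1, -1.5]
[  1.28416557 257.81688972] [ 0.02330422  0.09260215 -0.01711178]
```

```bash
python3 -m creep '[{"translation":[-7,0,0],"angular":[0,0,0],"jaw":0},{"translation":[-14,0,0],"angular":[0,0,0],"jaw":0},{"translation":[-20,0,0],"angular":[0,0,0],"jaw":0},{"translation":[-25,0,0],"angular":[0,0,0],"jaw":0},{"translation":[-29,0,0],"angular":[0,0,0],"jaw":0},{"translation":[-33,0,0],"angular":[0,0,0],"jaw":0},{"translation":[-37,0,0],"angular":[0,0,0],"jaw":0},{"translation":[-41,0,0],"angular":[0,0,0],"jaw":0}]'|grep -E "t:|ee|ft"; python3 -c "
from h import *
for i in range(1): print(w2r(ctrl.get_obs()['ee_pos']),ctrl.get_obs()['moment'])"; python3 -m creep '[{"translation":[-4,0,0],"angular":[0,0,0],"jaw":0},{"translation":[-8,0,0],"angular":[0,0,0],"jaw":0},{"translation":[-12,0,0],"angular":[0,0,0],"jaw":0},{"translation":[-16,0,0],"angular":[0,0,0],"jaw":0},{"translation":[-20,0,0],"angular":[0,0,0],"jaw":0},{"translation":[-24,0,0],"angular":[0,0,0],"jaw":0},{"translation":[-28,0,0],"angular":[0,0,0],"jaw":0},{"translation":[-32,0,0],"angular":[0,0,0],"jaw":0}]'|grep -E "t:|ee|ft"; python3 -c "
from h import *
for i in range(1): print(w2r(ctrl.get_obs()['ee_pos']),ctrl.get_obs()['moment'])"
```

```text
t: 28.35
ee_pos: [587.0, 55.0, -8.5]
ft_force: [0.6, 0.4, -1.2]
[  1.31776877 216.95172487] [0.05357596 0.07098836 0.00659734]
t: 29.35
ee_pos: [585.1, 23.0, -8.5]
ft_force: [0.8, 0.1, -2.1]
[  1.32054735 184.88168413] [ 0.07154644 -0.08359816  0.09769379]
```

```bash
for i in 1 2; do python3 -m creep '[{"translation":[-4,0,0],"angular":[0,0,0],"jaw":0},{"translation":[-8,0,0],"angular":[0,0,0],"jaw":0},{"translation":[-12,0,0],"angular":[0,0,0],"jaw":0},{"translation":[-16,0,0],"angular":[0,0,0],"jaw":0},{"translation":[-20,0,0],"angular":[0,0,0],"jaw":0},{"translation":[-24,0,0],"angular":[0,0,0],"jaw":0},{"translation":[-28,0,0],"angular":[0,0,0],"jaw":0},{"translation":[-31,0,0],"angular":[0,0,0],"jaw":0}]'|grep -E "t:|ee|ft|wid"; python3 -c "
from h import *
for i in range(1): print(w2r(ctrl.get_obs()['ee_pos']),ctrl.get_obs()['moment'])"; done
```

```text
t: 30.35
ee_pos: [583.2, -7.9, -8.5]
ft_force: [1.0, 0.1, -0.8]
width: 19.7
[  1.31453518 153.86510183] [ 0.06729134 -0.06728249  0.08713991]
t: 31.35
ee_pos: [581.4, -38.9, -8.5]
ft_force: [0.3, 0.2, -0.8]
width: 20.0
[  1.30724668 122.85894486] [ 0.13777183 -0.05497688  0.06597232]
```

```bash
for i in 1 2; do python3 -m creep '[{"translation":[-1,0,0],"angular":[0,0,0],"jaw":0},{"translation":[-1.5,0,0],"angular":[0,0,0],"jaw":0},{"translation":[-2,0,0],"angular":[0,0,0],"jaw":0},{"translation":[-2.5,0,0],"angular":[0,0,0],"jaw":0},{"translation":[-3,0,0],"angular":[0,0,0],"jaw":0},{"translation":[-3.5,0,0],"angular":[0,0,0],"jaw":0},{"translation":[-4,0,0],"angular":[0,0,0],"jaw":0},{"translation":[-4,0,0],"angular":[0,0,0],"jaw":0}]'|grep -E "t:|ee|ft|wid"; python3 -c "
from h import *
for i in range(1): print(w2r(ctrl.get_obs()['ee_pos']),ctrl.get_obs()['moment'])"; done
```

```text
t: 32.35
ee_pos: [581.1, -42.7, -8.5]
ft_force: [-0.1, 0.1, 0.2]
width: 19.6
[  1.2776349  119.08538956] [ 0.06365725 -0.03872951  0.06518932]
t: 33.35
ee_pos: [581.1, -43.0, -8.5]
ft_force: [3.1, 22.0, 0.3]
width: 19.9
[  1.29867092 118.73124454] [ 3.29061179 -0.32035074  0.09787277]
```

```bash
python3 -m creep '[{"translation":[2,0,0],"angular":[0,0,0],"jaw":0},{"translation":[3.5,0,0],"angular":[0,0,0],"jaw":0.1},{"translation":[3.5,0,0],"angular":[0,0,0],"jaw":0.5},{"translation":[3.5,0,0],"angular":[0,0,0],"jaw":0.5},{"translation":[3.5,0,0],"angular":[0,0,0],"jaw":0.5},{"translation":[3.5,0,-20],"angular":[0,0,0],"jaw":0.5},{"translation":[3.5,0,-60],"angular":[0,0,0],"jaw":0.5},{"translation":[3.5,0,-100],"angular":[0,0,0],"jaw":0.5}]'; python3 -m creep '[{"translation":[20,0,-30],"angular":[0,0,0],"jaw":0.5},{"translation":[50,0,-60],"angular":[0,0,0],"jaw":0.5},{"translation":[90,0,-80],"angular":[0,0,0],"jaw":0.5},{"translation":[130,0,-80],"angular":[0,0,0],"jaw":0.5},{"translation":[160,0,-80],"angular":[0,0,0],"jaw":0.5},{"translation":[180,0,-80],"angular":[0,0,0],"jaw":0.5},{"translation":[180,0,-80],"angular":[0,0,0],"jaw":0.5},{"translation":[180,0,-80],"angular":[0,0,0],"jaw":0.5}]'|grep -E "t:|ee|ft|wid"
python3 - <<'E'
from h import *
im=snap('scene','s11.png');t=snap('top','t11.png')
for c in('scene','top'):
  for l in('rod','spare','tray','bottle_a'): print(c,l,[(np.round(r['rect']).tolist(),round(r['score'],2)) for r in ctrl.look_for(c,l)][:3])
P=[[*r2w(-.3,y),z] for y,z in((86.5,40),(146.5,40),(-108.5,40))]
for c in('scene','top'): print(c,proj(c,P).round(1).tolist())
g=t.sum(2)
e=proj('top',[[*r2w(-.3,y),45] for y in range(80,160,6)])
print([(int(y),int(g[int(round(v)),int(round(u))])) for y,(u,v) in zip(range(80,160,6),e)])
e=proj('top',[[*r2w(-.3,y),42] for y in range(-120,-80,4)])
print([(int(y),int(g[int(round(v)),int(round(u))])) for y,(u,v) in zip(range(-120,-80,4),e)])
q=lambda m,y0,y1,x0,x1,s:cv2.resize(m[y0:y1,x0:x1,::-1],None,fx=s,fy=s,interpolation=cv2.INTER_CUBIC)
cv2.imwrite('pics/c11.png',cv2.convertScaleAbs(np.hstack([q(im,180,310,120,255,4)[:480],q(t,50,170,280,400,4)[:480]])[:,:800] ,alpha=1.3))
E
```

```text
t: 34.35
ee_pos: [581.2, -43.2, 93.7]
orientation: [2.286, 2.155, 0.0]
ft_force: [0.3, -0.4, -0.3]
width: 43.8
grasp_force: 0.0
t: 35.35
ee_pos: [591.6, 135.8, 171.6]
ft_force: [-1.1, -0.6, -0.4]
width: 44.6
scene rod [([137.0, 220.0, 234.0, 234.0], 0.78)]
scene spare [([318.0, 182.0, 359.0, 198.0], 0.78), ([140.0, 250.0, 157.0, 274.0], 0.47)]
scene tray [([152.0, 217.0, 205.0, 240.0], 0.67)]
scene bottle_a [([179.0, 260.0, 202.0, 282.0], 0.92), ([139.0, 252.0, 156.0, 272.0], 0.55)]
top rod [([290.0, 140.0, 388.0, 150.0], 0.64)]
top spare [([143.0, 172.0, 169.0, 183.0], 0.7)]
top tray [([322.0, 120.0, 376.0, 158.0], 0.57)]
top bottle_a [([329.0, 58.0, 348.0, 77.0], 0.75), ([365.0, 74.0, 381.0, 92.0], 0.49)]
scene [[209.4, 226.4], [231.8, 226.1], [136.7, 227.4]]
top [[314.2, 145.0], [290.0, 143.5], [391.6, 149.8]]
[(80, 384), (86, 362), (92, 90), (98, 81), (104, 91), (110, 87), (116, 87), (122, 101), (128, 89), (134, 106), (140, 93), (146, 43), (152, 371), (158, 347)]
[(-120, 366), (-116, 383), (-112, 384), (-108, 376), (-104, 316), (-100, 308), (-96, 336), (-92, 337), (-88, 360), (-84, 380)]
```

The networks place the rod at scene (137-234, 220-234), where a fully seated rod should be (137-232, row 227). Both bottles are standing, the spare is in its stand and the gripper is clear, so I'm handing in.

```bash
python3 -c "
from workcell import ctrl
print(ctrl.close_job())"
```

```text
the job is handed in; nothing more can be done
None
```

The tray is home, the longer rod is through both plates and the pull with its handle against the left plate, and the job is handed in at about 35 s; no verdict came back, but the final camera check showed everything in place.

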